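# Slide the standing air cylinder into the empty stall

## Task

One tall metal air cylinder has been left standing out on the open bench, before the mouths of the low blue three-stall rack; the other two stalls are already taken. Push it along the bench into the empty stall until it rests fully home against the rack's back plate, pushing low enough that it stays standing and never tips over, and without lifting it or disturbing the cylinders and other things around it.

Things in the scene. Friction and masses are not known exactly. Their poses are not given: they have to be found in the camera images.
- cylinder: the one to push: slim metal air cylinder standing loose, upright on a round flange on the open bench, 0.4 to 0.8 kg, 192 mm tall. Flange 56 mm in diameter, 16 mm thick; barrel 25 mm in diameter (end caps 30 mm) up to 156 mm; then a thin rod with a nut. Origin: centre of its underside, z up its axis; yaw does not matter. Friction 0.45 to 0.75: it tips if pushed above about 35 mm height
- rack: low blue metal rack fixed to the bench on the right: three stalls in a row, no floor, open on top and towards the robot's left. x points into the stalls, y along the row; origin on the bench at the middle stall's home point; stall centres at y = -90, 0, +90 mm. Walls 6 mm thick, 30 mm high, x = -55 to +36 mm, 84 mm clear between; back plate 60 mm high, its front face at x = +30 mm
- stall_pad: thin flat black rubber pad, 44 x 66 x 1 mm, on the bench in the empty stall only; things slide over it as over the bench. Origin on the bench at the empty stall's home point, x into the stall, y along the row, parallel to the rack's axes. A cylinder touching the back plate has its origin at x = +2 mm here; side walls at y = -42 and +42 mm
- stock_a: a cylinder of the same kind as the one to push, standing loose in a taken stall; leave alone. Origin at the centre of its underside
- stock_b: another cylinder of the same kind, standing loose in the other taken stall; leave alone. Origin at the centre of its underside
- fitting_a: small brass pipe fitting standing loose on the bench at the near left, 32 mm in diameter, 36 mm tall; leave alone. Origin at the centre of its underside
- fitting_b: small steel pipe fitting standing loose on the bench at the far side, 32 mm in diameter, 36 mm tall; leave alone. Origin at the centre of its underside
- filter_bowl: squat clear air-filter bowl with a dark metal head, loose, 72 mm in diameter, 89 mm tall, at the far left; leave alone. Origin at the centre of its underside
- spray_can: grey spray can, loose, 66 mm in diameter, 180 mm tall, to the right, behind the rack; leave alone. Origin at the centre of its underside
- carton: cardboard carton, loose, 110 x 150 x 70 mm high, at the near right, behind the rack; leave alone. Origin at the centre of its underside
Not all that is in view belongs to the job. Leave any purple or yellow look-alike of the cylinder alone.

How it is judged:
By the outcome, as a careful person would: the job done as asked, in the order asked, and still so for the second after the job is handed in, with the robot touching nothing.
It also fails if it takes over 56 s, if anything falls off the work surface, if the arm or the gripper's body presses on something with over 40 N, if the wrist force passes 120 N, or if a joint passes its speed limit or range.

## Robot

A 6-joint arm with a two-finger parallel gripper is mounted at the origin on the work surface. World frame = base frame: x ahead of the robot, y to its left, z up, the work surface at z = 0. Lengths are in mm, angles in degrees, forces in N, time in s.
With the tool pointing down it reaches from about 300 to 850 mm from the base axis. Payload 4.2 kg.
Tool frame: the origin (TCP) lies at the very end of the fingers, on their centre line; the grasp point (between the pads) lies 19 mm behind it (env.grasp_offset is the distance from the TCP to the grasp point, in mm); z points along the fingers, y is the line along which they close (so a half turn about z gives the same grasp; the last joint's range is limited). The gripper opens to 91 mm and grips with 3 to 60 N. Pads are 32 mm wide; open, the fingers measure 118 mm over their backs; the gripper's body (76 mm by 178 mm) begins 60 mm behind the grasp point.
Start: joints at [-1.146, 18.312, 89.639, -0, 72.044, -1.146], TCP at [575.016, 0, 213.976] pointing down, gripper open.
Joint ranges: [-177.97, 177.97], [-48.28, 115.42], [12.27, 149.76], [-77.06, 257.06], [2.81, 150.46], [-146.56, 146.56]. Speed limits (degrees/s): [147.25, 147.25, 180, 180, 180, 180].

## Interface

Orientations are given as [roll, pitch, yaw] about the fixed x, y, z axes, in that order (R = Rz(yaw) Ry(pitch) Rx(roll)).
In Python, from workcell import env gives the robot as it stands. The module is installed in compiled form; this text tells all that it offers.
- The arm moves only by the tool send_rows, never from a script. Its argument "motion" is a list of rows, each an object of numbers: "tx", "ty", "tz": the shift along the tool's x, y, z in units of 500 mm (1.0 is 500 mm); "rx", "ry", "rz": the turn, a rotation vector about the tool's x, y, z in units of 30 degrees (1.0 is 30 degrees); "gripper": the closure, from -1 (fully open) to 1 (shut). In form: [{"tx": .., "ty": .., "tz": .., "rx": .., "ry": .., "rz": .., "gripper": ..}, ...]. A call has 1 to 12 rows; each row shifts and turns the commanded pose from where the row before left it, along the tool's axes as they then stand; what a row does not reach is not made up. A row lasts 1/8 s, in which the tool goes at most 62.5 mm and 10.7 degrees, less where a joint would pass 70% of its speed; a pose out of reach is approached as far as the arm can. A call with a number of a shift or a turn outside -1 to 1 is refused whole. A call with a gripper value outside its range is refused whole. The fingers move at their own pace and stop on an object; "grip_force" is the grip in N (left out, the last holds). Time passes only in rows, so rows that do not move let the fingers close. It gives the time, the measured TCP pose, the force, the opening and the grip force at its end, in the units of the state.
- env.state(): the state, without advancing time (a new reading comes with each control period).
- env.grab_frame(name): name is "scene" or "side" or "wrist"; returns a dict with "frame" (420x560x3 uint8, red, green, blue), "vertical_fov" (degrees; the focal length in pixels is half the picture's height over the tangent of half this angle, whatever the lens; pixels are square), "cx", "cy" (the principal point, pixels), "rvec" (rotation vector, rad) and "tvec" (3), from world to camera coordinates, as OpenCV has them; the wrist camera has in their place "T_tool_cam" (4x4, takes a point from camera to tool coordinates, whose origin is the TCP and whose axes are the flange's). Camera axes: x right, y down, z forward; pixel columns grow to the right and rows downward; lengths in mm; the calibration is good to about 2 mm. A picture is of the moment at which its call begins: read the wrist's pose just before it. There is no depth.
- env.job_done(): hands the job in; it is judged then, once.
The state is a dict: "time_s": time; "qpos": joint angles; "qvel": joint speeds; "effort": joint torques, N m; "ee_pos": TCP position; "ee_rot": TCP orientation; "force": force on the tool from outside, world axes, zero at the start; "torque": the same for the moment, N m; "gripper_width": finger opening in mm; "gripper_force": force on a finger pad.
Only numpy, scipy, OpenCV 4.12 (cv2) and the standard library are available. Lean on these libraries where they do the work, as an engineer would, in place of code of your own. Each camera call takes 0.05 s, during which the arm holds its last target. There are 200 camera calls.

## Working session

There is one attempt and no reset: what is moved stays moved. The work goes in short steps, Python scripts to look and compute and a tool call to move; the robot and the scene stay as the last step left them, time stands still between calls to the robot, and variables do not carry over. Pictures are saved under pics/ and viewed, at most 10 in all, crops included, and the job is handed in when it is done.

Besides the shell and the picture viewer there is one more tool, called after "Emit:" as name(argument=value, ...), one argument or row to a line, values as JSON. send_rows: Moves the arm, as the interface text tells. Shifts and turns lie within -1 to 1; 1 stands for 500 mm of shift or 30 degrees of turn. Its arguments: {"type":"object","properties":{"motion":{"type":"array"},"grip_force":{"type":"number"}},"required":["motion"]}

```bash
mkdir -p pics; cat > h.py <<'E'
import numpy as np,cv2,pickle
from workcell import env
def grab(n,name):
    s=env.state(); f=env.grab_frame(n); f['ee_pos']=s['ee_pos'];f['ee_rot']=s['ee_rot']
    pickle.dump(f,open(f'pics/{name}.pkl','wb')); cv2.imwrite(f'pics/{name}.png',cv2.cvtColor(f['frame'],cv2.COLOR_RGB2BGR)); return f
def cam(f):
    h=f['frame'].shape[0]; F=h/2/np.tan(np.radians(f['vertical_fov'])/2)
    K=np.array([[F,0,f['cx']],[0,F,f['cy']],[0,0,1.]])
    R=cv2.Rodrigues(np.array(f['rvec'],float))[0]; t=np.array(f['tvec'],float).ravel()
    return K,R,t
def ray(f,u,v):
    K,R,t=cam(f); d=R.T@np.linalg.inv(K)@[u,v,1]; return -R.T@t,d
def atz(f,u,v,z):
    o,d=ray(f,u,v); return o+d*(z-o[2])/d[2]
def proj(f,P):
    K,R,t=cam(f); return cv2.projectPoints(np.array(P,float).reshape(-1,3),f['rvec'],t,K,None)[0].reshape(-1,2)
def tri(a,b):
    A=[];B=[]
    for o,d in(a,b):
        d=d/np.linalg.norm(d);M=np.eye(3)-np.outer(d,d);A.append(M);B.append(M@o)
    return np.linalg.solve(sum(A),sum(B))
E
python3 - <<'E'
from h import *
for n in('scene','side'):
    f=grab(n,n+'0'); print({k:v for k,v in f.items() if k not in('frame',)})
    cv2.imwrite(f'pics/{n}0b.png',cv2.resize(cv2.imread(f'pics/{n}0.png'),(800,600),interpolation=cv2.INTER_CUBIC))
print(env.state())
E
```

```text
{'vertical_fov': 45.28045429917747, 'cx': 273.19896107904907, 'cy': 208.8513309045674, 'rvec': array([ 1.76211634,  1.34436535, -0.77078117]), 'tvec': array([-121.02940004, -228.91412191, 1940.63496728]), 'ee_pos': array([ 5.74478996e+02, -2.03246410e-02,  2.13120245e+02]), 'ee_rot': array([-1.79897255e+02,  5.22811684e-04,  8.99990262e+01])}
{'vertical_fov': 50.39042168567314, 'cx': 274.63158438121553, 'cy': 211.52474087615343, 'rvec': array([ 2.3156359 , -0.74543724,  0.27202005]), 'tvec': array([-487.78555703,  256.05229313,  958.5895257 ]), 'ee_pos': array([5.74507284e+02, 1.20156163e-02, 2.13138058e+02]), 'ee_rot': array([-1.79901333e+02, -1.71538326e-03,  8.99996469e+01])}
{'time_s': 0.1, 'qpos': array([-1.14566592e+00,  1.83464835e+01,  8.96981096e+01, -1.21410877e-03,
        7.20438574e+01, -1.14623320e+00]), 'qvel': array([-0.01458637, -0.00282709, -0.20622492, -0.0528431 ,  0.0008456 ,
        0.029262  ]), 'effort': array([ 5.01049108e-04, -4.13330913e+01, -2.32510239e+01,  7.29743019e-02,
        4.21804120e-02, -4.88014211e-05]), 'ee_pos': array([5.74557576e+02, 5.35247024e-03, 2.13228190e+02]), 'ee_rot': array([-1.79911544e+02, -6.15219434e-04,  9.00009420e+01]), 'force': array([-0.28515654, -0.7061055 ,  0.55126895]), 'torque': array([-0.02413815,  0.01062732,  0.05943153]), 'gripper_force': 0.0, 'gripper_width': 91.06403511331229}
```

View pics/scene0b.png

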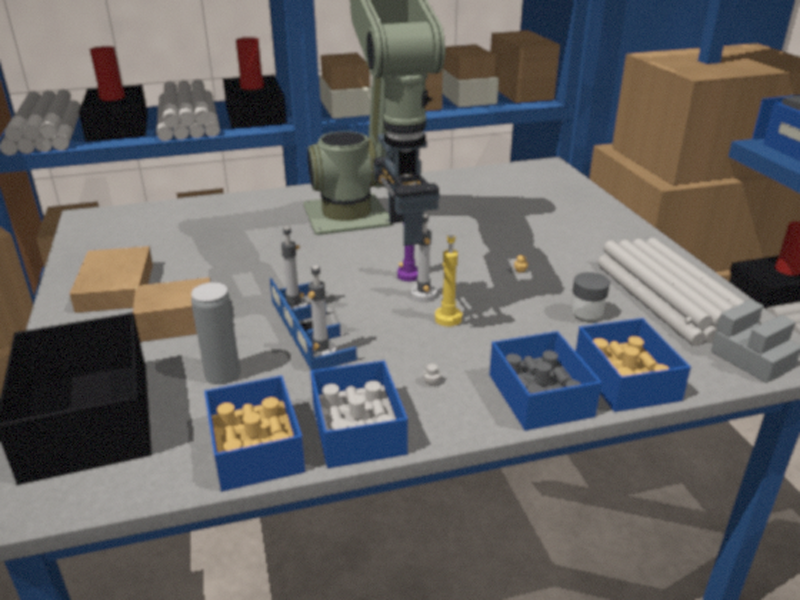

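View pics/side0b.png

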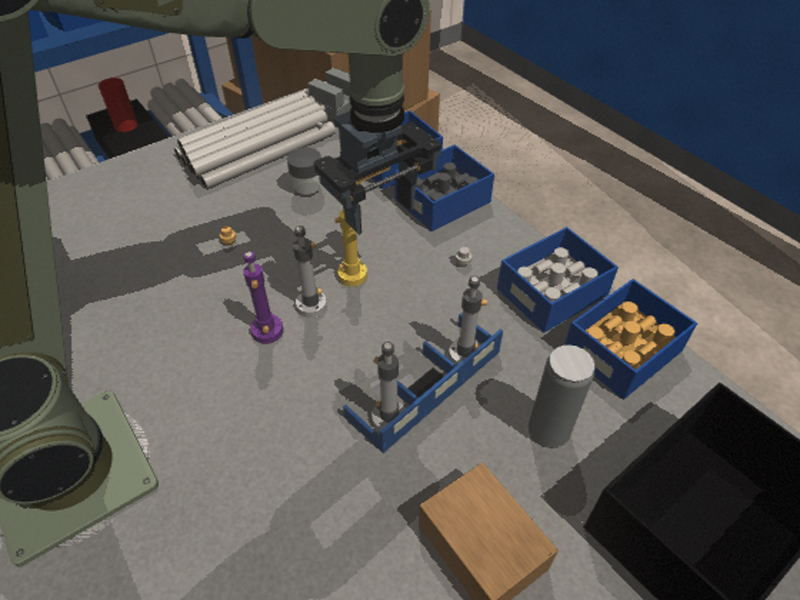

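The side view (800 px) shows five possible cylinders: silver standing free at (311,302), purple at (266,330), yellow at (351,272), and silver in the stalls at (388,412) and (463,350). I choose the free silver one at (311,302), which is at (423,292) in the scene view. The empty stall is the middle one, with the black pad at about (428,382). I'll check these in close crops.

```bash
python3 - <<'E'
import cv2
a=cv2.imread('pics/side0.png')[140:320,150:370]; cv2.imwrite('pics/c1.png',cv2.resize(a,None,fx=3.333,fy=3.333,interpolation=cv2.INTER_CUBIC)[:600,:733])
a=cv2.imread('pics/scene0.png')[150:260,180:330]; cv2.imwrite('pics/c2.png',cv2.resize(a,None,fx=5,fy=5,interpolation=cv2.INTER_CUBIC))
E
```

```text
(no output)
```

View pics/c1.png

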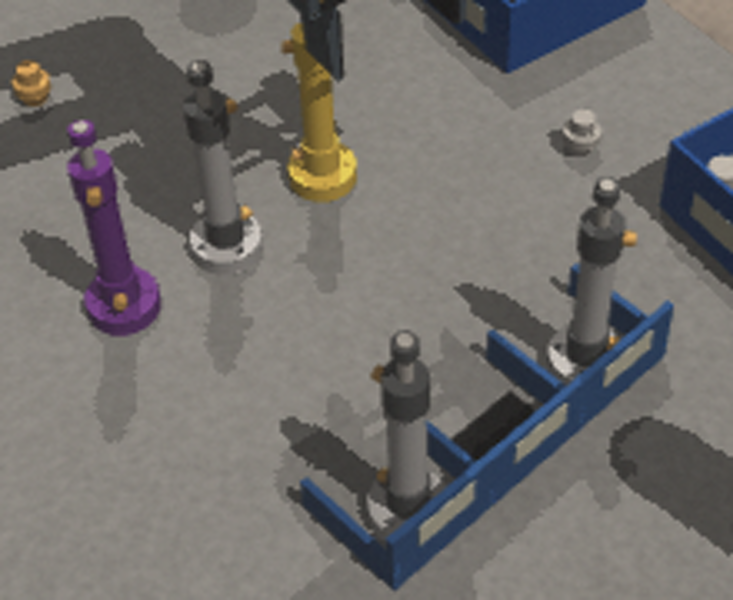

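View pics/c2.png

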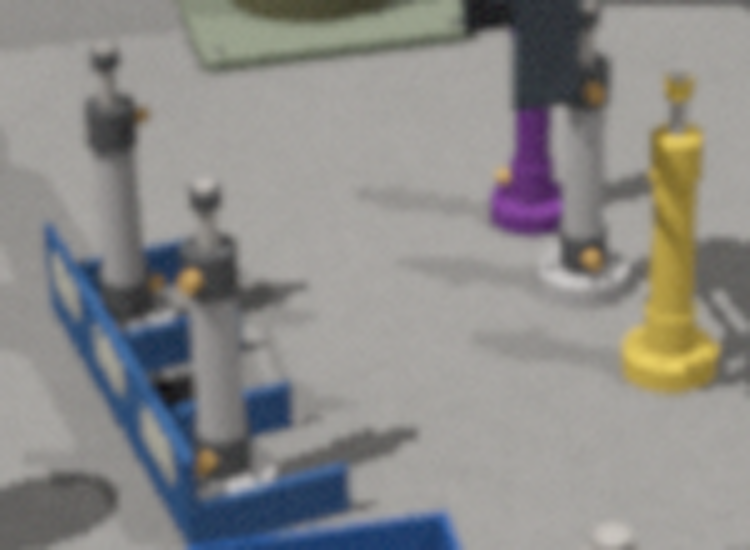

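The crops confirm the silver cylinder: its flange centre is at (225,240) in the side crop and (584,272) in the scene crop. The middle stall is empty, with the black pad at (493,425) in the side crop. The purple and yellow ones stand on either side of the cylinder.

```bash
cat > m.py <<'E'
from h import *
from scipy.optimize import least_squares as LS
S=pickle.load(open('pics/side0.pkl','rb'));C=pickle.load(open('pics/scene0.pkl','rb'))
def s(u,v):return np.array([150+(u+.5)/3.3333-.5,140+(v+.5)/3.3333-.5])
def c(u,v):return np.array([180+(u+.5)/5-.5,150+(v+.5)/5-.5])
a=np.linspace(0,2*np.pi,72)
def box(f,x,y):
    P=np.array([[x+28*np.cos(t),y+28*np.sin(t),z] for z in(0,16) for t in a]);p=proj(f,P);return np.array([p[:,0].min(),p[:,0].max(),p[:,1].max()])
def fl(sb=None,cb=None):
    def r(q):
        o=[]
        if sb is not None:o.append(box(S,*q)-[s(sb[0],0)[0],s(sb[1],0)[0],s(0,sb[2])[1]])
        if cb is not None:o.append(box(C,*q)-[c(cb[0],0)[0],c(cb[1],0)[0],c(0,cb[2])[1]])
        return np.concatenate(o)
    k=LS(r,[550,-50]);return k.x.round(1),r(k.x).round(1)
print('cyl',fl((189,261,268),(537,631,301)),'side only',fl((189,261,268)),'scene only',fl(None,(537,631,301)))
print('purple',fl((83,160,332)),'yellow',fl((287,357,199),(621,720,391)))
print('nut',tri(ray(S,*s(200,64)),ray(C,298.2,151)))
for u,v in((304,481),(430,424),(490,333),(574,268)):print('side wall',atz(S,*s(u,v),30).round(1))
for u,v in((347,466),(290,385)):print('scene wall',atz(C,*c(u,v),30).round(1))
print('pad corners',[atz(S,*s(*p),1).round(1)[:2] for p in((453,437),(511,393),(538,408))])
print('plate top side',[atz(S,*s(*p),60).round(1)[:2] for p in((671,305),(393,548))],'scene',[atz(C,*c(*p),60).round(1)[:2] for p in((46,226),(193,465))])
print('stock',fl((363,438,530)))
E
python3 m.py
```

```text
cyl (array([468. ,  76.4]), array([-0.4,  0.1,  1.3,  0.9,  0.2,  1.4])) side only (array([470.6,  80. ]), array([-0.2,  0.2, -0. ])) scene only (array([459.6,  77.3]), array([ 0.4, -0.4,  0. ]))
purple (array([374.2,  71.5]), array([-0.,  0., -0.])) yellow (array([572.2,  96. ]), array([ 0. , -0.2,  0.4,  0.4, -0.2,  0.4]))
nut [470.2107112   76.82035763 189.76977403]
side wall [ 391.8 -161.2   30. ]
side wall [ 487.2 -173.4   30. ]
side wall [ 569.1 -134.3   30. ]
side wall [ 658.  -122.1   30. ]
scene wall [ 661.7 -118.7   30. ]
scene wall [ 575.2 -132.2   30. ]
pad corners [array([ 505.6, -175.7]), array([ 562.4, -169.5]), array([ 570. , -191.4])]
plate top side [array([ 673.6, -207.8]), array([ 401.7, -252.3])] scene [array([ 408.1, -246.7]), array([ 681.2, -203.5])]
stock (array([ 448.9, -192.1]), array([-1.1,  1.1, -0. ]))
```

```bash
python3 - <<'E'
from m import *
print('fitA',atz(S,228/1.4286,240/1.4286,10).round(),'fitB',atz(S,463/1.4286,259/1.4286,10).round(),'filter',atz(S,305/1.4286,188/1.4286,0).round(), atz(C,590/1.4286,312/1.4286,10).round())
w=grab('wrist','w0');print(w['T_tool_cam'].round(2))
E
```

```text
cyl (array([468. ,  76.4]), array([-0.4,  0.1,  1.3,  0.9,  0.2,  1.4])) side only (array([470.6,  80. ]), array([-0.2,  0.2, -0. ])) scene only (array([459.6,  77.3]), array([ 0.4, -0.4,  0. ]))
purple (array([374.2,  71.5]), array([-0.,  0., -0.])) yellow (array([572.2,  96. ]), array([ 0. , -0.2,  0.4,  0.4, -0.2,  0.4]))
nut [470.2107112   76.82035763 189.76977403]
side wall [ 391.8 -161.2   30. ]
side wall [ 487.2 -173.4   30. ]
side wall [ 569.1 -134.3   30. ]
side wall [ 658.  -122.1   30. ]
scene wall [ 661.7 -118.7   30. ]
scene wall [ 575.2 -132.2   30. ]
pad corners [array([ 505.6, -175.7]), array([ 562.4, -169.5]), array([ 570. , -191.4])]
plate top side [array([ 673.6, -207.8]), array([ 401.7, -252.3])] scene [array([ 408.1, -246.7]), array([ 681.2, -203.5])]
stock (array([ 448.9, -192.1]), array([-1.1,  1.1, -0. ]))
fitA [418. 316.  10.] fitB [765.  -4.  10.] filter [634. 380.   0.] [643. 380.  10.]
[[-0.0000e+00 -9.6000e-01 -2.9000e-01  8.2930e+01]
 [ 1.0000e+00 -0.0000e+00 -0.0000e+00 -1.6000e-01]
 [ 0.0000e+00 -2.9000e-01  9.6000e-01 -1.6998e+02]
 [ 0.0000e+00  0.0000e+00  0.0000e+00  1.0000e+00]]
```

View pics/w0.png

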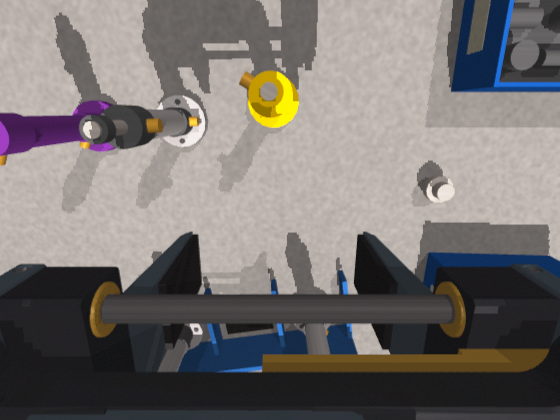

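```bash
python3 - <<'E'
from h import *
S=pickle.load(open('pics/side0.pkl','rb'))
im=cv2.imread('pics/side0.png')
P=[[575,83,383],[575,0,213],[575,0,292],[575-89,38,292],[575+89,-38,292],[575+89,38,292],[575-89,-38,292]]
p=proj(S,P);print(p.round())
im=cv2.resize(im[0:180,190:350],None,fx=3.33,fy=3.33,interpolation=cv2.INTER_CUBIC)
for i,(u,v) in enumerate(p):cv2.circle(im,(int((u-190)*3.33),int(v*3.33)),4,(0,0,255) if i==0 else (0,255,0),1)
cv2.imwrite('pics/hand.png',im)
E
```

```text
[[241.  68.]
 [265. 151.]
 [264. 123.]
 [220. 129.]
 [308. 117.]
 [287. 100.]
 [239. 148.]]
```

View pics/hand.png

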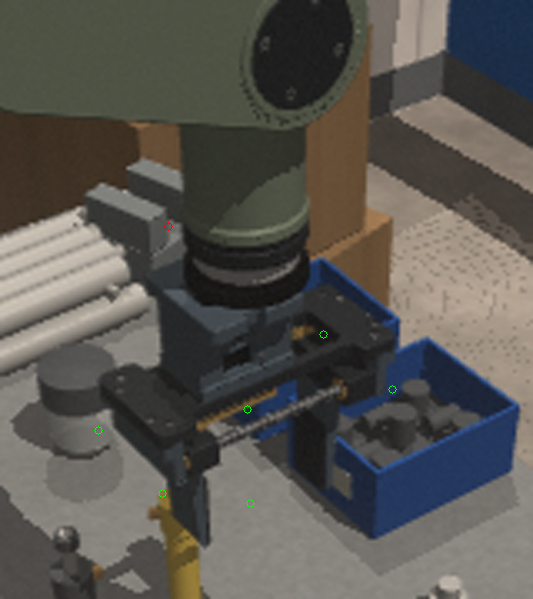

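There is no camera housing in the way; the red dot lies in empty space. The 178 mm body will not fit between purple and yellow, so I'll turn the hand edge-on, close the fingers and lean it back 46° to push low on the flange.

Emit:
send_rows(
  motion=[
    {"tz":-0.06,"gripper":1},
    {"tz":-0.06,"gripper":1},
    {"ty":-0.06,"tx":0.06,"gripper":1},
    {"ty":-0.06,"tx":0.06,"gripper":1},
    {"ty":-0.06,"tx":0.08,"gripper":1},
    {"ty":-0.054,"tx":0.08,"gripper":1},
    {"gripper":1},
  ],
  grip_force=20,
)

```text
invalid input at $.motion[0]: expected keys tx, ty, tz, rx, ry, rz, gripper
```

Emit:
send_rows(
  motion=[
    {"rz":0.3183,"gripper":1},
    {"rz":0.3183,"gripper":1},
    {"rz":0.3183,"gripper":1},
    {"rz":0.3183,"gripper":1},
    {"rz":0.3183,"gripper":1},
    {"rz":0.3183,"gripper":1},
    {"rz":0.3183,"gripper":1},
    {"rz":0.3183,"gripper":1},
    {"gripper":1},
  ],
)

```text
invalid input at $.motion[0]: expected keys tx, ty, tz, rx, ry, rz, gripper
```

Emit:
send_rows(
  motion=[
    {"rx":-0.2556,"gripper":1},
    {"rx":-0.2556,"gripper":1},
    {"rx":-0.2556,"gripper":1},
    {"rx":-0.2556,"gripper":1},
    {"rx":-0.2556,"gripper":1},
    {"rx":-0.2556,"gripper":1},
    {"gripper":1},
    {"gripper":1},
  ],
)

```text
invalid input at $.motion[0]: expected keys tx, ty, tz, rx, ry, rz, gripper
```

```bash
cat > st.py <<'E'
from h import *
from scipy.spatial.transform import Rotation as Ro
import sys
s=env.state();R=Ro.from_euler('xyz',s['ee_rot'],degrees=True).as_matrix()
print(s['time_s'],'pos',s['ee_pos'].round(1),'F',s['force'].round(1),'w',round(s['gripper_width'],1));print(R.round(3));print(s['qpos'].round(0))
if len(sys.argv)>3:
    d=R.T@(np.array(sys.argv[1:4],float)-s['ee_pos']);print('shift units',(d/500).round(4))
E
python3 st.py 458 124 100
```

```text
0.15 pos [574.6  -0.  213.3] F [0.  0.3 0.2] w 91.1
[[ 0.     1.    -0.001]
 [ 1.    -0.     0.   ]
 [ 0.    -0.001 -1.   ]]
[-1. 18. 90. -0. 72. -1.]
shift units [ 0.248  -0.2329  0.2269]
```

All seven keys are required in every row.

Emit:
send_rows(
  motion=[
    {"tx":0,"ty":0,"tz":-0.06,"rx":0,"ry":0,"rz":0,"gripper":1},
    {"tx":0,"ty":0,"tz":-0.06,"rx":0,"ry":0,"rz":0,"gripper":1},
    {"tx":0.06,"ty":-0.06,"tz":0,"rx":0,"ry":0,"rz":0,"gripper":1},
    {"tx":0.06,"ty":-0.06,"tz":0,"rx":0,"ry":0,"rz":0,"gripper":1},
    {"tx":0.08,"ty":-0.06,"tz":0,"rx":0,"ry":0,"rz":0,"gripper":1},
    {"tx":0.08,"ty":-0.054,"tz":0,"rx":0,"ry":0,"rz":0,"gripper":1},
    {"tx":0,"ty":0,"tz":0,"rx":0,"ry":0,"rz":0,"gripper":1},
  ],
  grip_force=20,
)

```text
time_s: 1.02
ee_pos: [456.2, 141.8, 274.1]
ee_rot: [-180.0, -0.0, 90.2]
force: [0.7, -0.4, -0.9]
gripper_width: 24.0
gripper_force: 0.0
```

Emit:
send_rows(
  motion=[
    {"tx":0,"ty":0,"tz":0,"rx":0,"ry":0,"rz":0.3183,"gripper":1},
    {"tx":0,"ty":0,"tz":0,"rx":0,"ry":0,"rz":0.3183,"gripper":1},
    {"tx":0,"ty":0,"tz":0,"rx":0,"ry":0,"rz":0.3183,"gripper":1},
    {"tx":0,"ty":0,"tz":0,"rx":0,"ry":0,"rz":0.3183,"gripper":1},
    {"tx":0,"ty":0,"tz":0,"rx":0,"ry":0,"rz":0.3183,"gripper":1},
    {"tx":0,"ty":0,"tz":0,"rx":0,"ry":0,"rz":0.3183,"gripper":1},
    {"tx":0,"ty":0,"tz":0,"rx":0,"ry":0,"rz":0.3183,"gripper":1},
    {"tx":0,"ty":0,"tz":0,"rx":0,"ry":0,"rz":0.3183,"gripper":1},
    {"tx":0,"ty":0,"tz":0,"rx":0,"ry":0,"rz":0,"gripper":1},
  ],
)

```text
time_s: 2.15
ee_pos: [458.5, 139.3, 273.7]
ee_rot: [180.0, 0.0, 13.7]
force: [-0.5, -0.8, -0.2]
gripper_width: 0.3
gripper_force: 0.0
```

Emit:
send_rows(
  motion=[
    {"tx":0,"ty":0,"tz":0,"rx":-0.2556,"ry":0,"rz":0,"gripper":1},
    {"tx":0,"ty":0,"tz":0,"rx":-0.2556,"ry":0,"rz":0,"gripper":1},
    {"tx":0,"ty":0,"tz":0,"rx":-0.2556,"ry":0,"rz":0,"gripper":1},
    {"tx":0,"ty":0,"tz":0,"rx":-0.2556,"ry":0,"rz":0,"gripper":1},
    {"tx":0,"ty":0,"tz":0,"rx":-0.2556,"ry":0,"rz":0,"gripper":1},
    {"tx":0,"ty":0,"tz":0,"rx":-0.2556,"ry":0,"rz":0,"gripper":1},
    {"tx":0,"ty":0,"tz":0,"rx":0,"ry":0,"rz":0,"gripper":1},
    {"tx":0,"ty":0,"tz":0,"rx":0,"ry":0,"rz":0,"gripper":1},
  ],
)

```text
time_s: 3.15
ee_pos: [458.4, 139.8, 274.3]
ee_rot: [134.1, 0.0, 13.6]
force: [0.7, 0.4, 0.0]
gripper_width: 0.6
gripper_force: 0.0
```

```bash
python3 st.py 457 128 80
```

```text
3.15 pos [458.4 139.8 274.3] F [0.7 0.4 0. ] w 0.6
[[ 0.972  0.164  0.169]
 [ 0.236 -0.676 -0.698]
 [-0.     0.718 -0.696]]
[ 42.  18.  97. -39.  91. 127.]
shift units [-0.0081 -0.2636  0.2863]
```

Emit:
send_rows(
  motion=[
    {"tx":-0.002,"ty":-0.066,"tz":0.0715,"rx":0,"ry":0,"rz":0,"gripper":1},
    {"tx":-0.002,"ty":-0.066,"tz":0.0715,"rx":0,"ry":0,"rz":0,"gripper":1},
    {"tx":-0.002,"ty":-0.066,"tz":0.0715,"rx":0,"ry":0,"rz":0,"gripper":1},
    {"tx":-0.002,"ty":-0.066,"tz":0.0715,"rx":0,"ry":0,"rz":0,"gripper":1},
    {"tx":0,"ty":0,"tz":0,"rx":0,"ry":0,"rz":0,"gripper":1},
    {"tx":0,"ty":0,"tz":0,"rx":0,"ry":0,"rz":0,"gripper":1},
  ],
)

```text
time_s: 3.9
ee_pos: [458.1, 128.4, 81.6]
ee_rot: [134.1, -0.2, 13.6]
force: [-0.9, 0.6, 0.7]
gripper_width: 0.4
gripper_force: 0.0
```

```bash
python3 st.py 457 126 16; python3 - <<'E'
from h import *
f=grab('side','s1'); f2=grab('scene','c1v')
a=f['frame'][60:270,120:330]; b=f2['frame'][110:250,200:350]
a=cv2.resize(a,(400,400),interpolation=cv2.INTER_CUBIC);b=cv2.resize(b,(400,373),interpolation=cv2.INTER_CUBIC)
o=np.zeros((400,800,3),np.uint8);o[:,:400]=a;o[:373,400:]=b
cv2.imwrite('pics/v1.png',o[:,:,::-1])
E
```

```text
3.9 pos [458.1 128.4  81.6] F [-0.9  0.6  0.7] w 0.4
[[ 0.972  0.161  0.171]
 [ 0.235 -0.677 -0.698]
 [ 0.003  0.719 -0.695]]
[ 41.  30. 111. -43.  71. 144.]
shift units [-0.0036 -0.0914  0.0941]
```

View pics/v1.png

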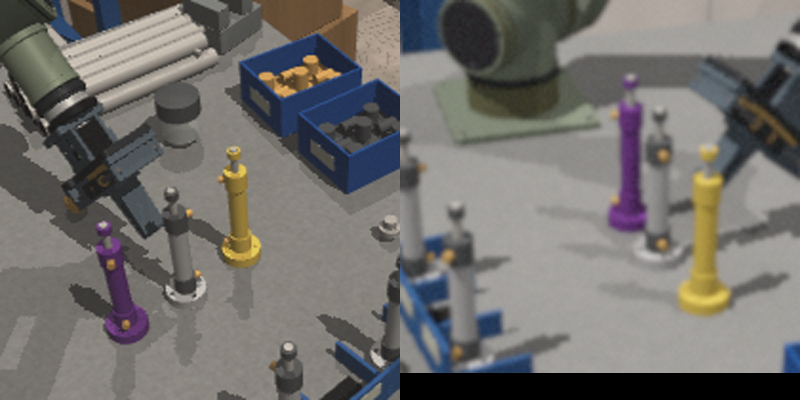

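The hand is clear and edge-on, pointing at the silver cylinder with purple and yellow untouched. But J6 is at 144°, near its 146.6° limit, so I'll go back up and half-turn the hand about the tool axis.

Emit:
send_rows(
  motion=[
    {"tx":0,"ty":0.069,"tz":-0.069,"rx":0,"ry":0,"rz":0,"gripper":1},
    {"tx":0,"ty":0.069,"tz":-0.069,"rx":0,"ry":0,"rz":0,"gripper":1},
    {"tx":0,"ty":0.069,"tz":-0.069,"rx":0,"ry":0,"rz":0,"gripper":1},
    {"tx":0,"ty":0.069,"tz":-0.069,"rx":0,"ry":0,"rz":0,"gripper":1},
    {"tx":0,"ty":0,"tz":0,"rx":0,"ry":0,"rz":0,"gripper":1},
  ],
)

```text
time_s: 4.62
ee_pos: [457.1, 132.4, 279.9]
ee_rot: [134.3, -0.6, 13.6]
force: [-0.1, 0.6, -0.6]
gripper_width: 0.5
gripper_force: 0.0
```

Emit:
send_rows(
  motion=[
    {"tx":0,"ty":0,"tz":0,"rx":0,"ry":0,"rz":-0.333,"gripper":1},
    {"tx":0,"ty":0,"tz":0,"rx":0,"ry":0,"rz":-0.333,"gripper":1},
    {"tx":0,"ty":0,"tz":0,"rx":0,"ry":0,"rz":-0.333,"gripper":1},
    {"tx":0,"ty":0,"tz":0,"rx":0,"ry":0,"rz":-0.333,"gripper":1},
    {"tx":0,"ty":0,"tz":0,"rx":0,"ry":0,"rz":-0.333,"gripper":1},
    {"tx":0,"ty":0,"tz":0,"rx":0,"ry":0,"rz":-0.333,"gripper":1},
    {"tx":0,"ty":0,"tz":0,"rx":0,"ry":0,"rz":-0.333,"gripper":1},
    {"tx":0,"ty":0,"tz":0,"rx":0,"ry":0,"rz":-0.333,"gripper":1},
    {"tx":0,"ty":0,"tz":0,"rx":0,"ry":0,"rz":-0.333,"gripper":1},
  ],
)

```text
time_s: 5.75
ee_pos: [455.5, 131.3, 275.0]
ee_rot: [-179.8, 46.0, 103.9]
force: [1.0, -0.6, 0.3]
gripper_width: 0.1
gripper_force: 0.0
```

Emit:
send_rows(
  motion=[
    {"tx":0,"ty":0,"tz":0,"rx":0,"ry":0,"rz":-0.333,"gripper":1},
    {"tx":0,"ty":0,"tz":0,"rx":0,"ry":0,"rz":-0.333,"gripper":1},
    {"tx":0,"ty":0,"tz":0,"rx":0,"ry":0,"rz":-0.333,"gripper":1},
    {"tx":0,"ty":0,"tz":0,"rx":0,"ry":0,"rz":-0.333,"gripper":1},
    {"tx":0,"ty":0,"tz":0,"rx":0,"ry":0,"rz":-0.333,"gripper":1},
    {"tx":0,"ty":0,"tz":0,"rx":0,"ry":0,"rz":-0.333,"gripper":1},
    {"tx":0,"ty":0,"tz":0,"rx":0,"ry":0,"rz":-0.333,"gripper":1},
    {"tx":0,"ty":0,"tz":0,"rx":0,"ry":0,"rz":-0.333,"gripper":1},
    {"tx":0,"ty":0,"tz":0,"rx":0,"ry":0,"rz":-0.336,"gripper":1},
    {"tx":0,"ty":0,"tz":0,"rx":0,"ry":0,"rz":0,"gripper":1},
    {"tx":0,"ty":0,"tz":0,"rx":0,"ry":0,"rz":0,"gripper":1},
  ],
)

```text
time_s: 7.12
ee_pos: [455.8, 131.4, 274.9]
ee_rot: [-134.0, 0.2, -166.6]
force: [0.8, -0.2, 0.6]
gripper_width: 0.5
gripper_force: 0.0
```

```bash
python3 st.py 457 128 80
```

```text
7.125 pos [455.8 131.4 274.9] F [ 0.8 -0.2  0.6] w 0.5
[[-0.973 -0.159  0.169]
 [-0.233  0.676 -0.699]
 [-0.003 -0.719 -0.695]]
[ 41.  17.  98. -40.  91. -53.]
shift units [0.0004 0.2753 0.2761]
```

Emit:
send_rows(
  motion=[
    {"tx":0,"ty":0.069,"tz":0.069,"rx":0,"ry":0,"rz":0,"gripper":1},
    {"tx":0,"ty":0.069,"tz":0.069,"rx":0,"ry":0,"rz":0,"gripper":1},
    {"tx":0,"ty":0.069,"tz":0.069,"rx":0,"ry":0,"rz":0,"gripper":1},
    {"tx":0,"ty":0.069,"tz":0.069,"rx":0,"ry":0,"rz":0,"gripper":1},
    {"tx":0,"ty":0,"tz":0,"rx":0,"ry":0,"rz":0,"gripper":1},
  ],
)

```text
time_s: 7.75
ee_pos: [455.6, 127.0, 77.8]
ee_rot: [-133.8, -0.3, -166.5]
force: [0.4, -0.1, 0.4]
gripper_width: 0.5
gripper_force: 0.0
```

```bash
python3 st.py 457 126 16
```

```text
7.75 pos [455.6 127.   77.8] F [ 0.4 -0.1  0.4] w 0.5
[[-0.972 -0.164  0.165]
 [-0.233  0.672 -0.703]
 [ 0.004 -0.722 -0.692]]
[ 41.  30. 111. -43.  71. -36.]
shift units [-0.0029  0.0874  0.0875]
```

Emit:
send_rows(
  motion=[
    {"tx":-0.001,"ty":0.044,"tz":0.044,"rx":0,"ry":0,"rz":0,"gripper":1},
    {"tx":-0.001,"ty":0.031,"tz":0.031,"rx":0,"ry":0,"rz":0,"gripper":1},
    {"tx":-0.001,"ty":0.012,"tz":0.012,"rx":0,"ry":0,"rz":0,"gripper":1},
    {"tx":0,"ty":0,"tz":0,"rx":0,"ry":0,"rz":0,"gripper":1},
    {"tx":0,"ty":0,"tz":0,"rx":0,"ry":0,"rz":0,"gripper":1},
  ],
)

```text
time_s: 8.38
ee_pos: [459.2, 127.8, 19.0]
ee_rot: [-134.0, 0.2, -166.5]
force: [-0.9, -0.9, 0.0]
gripper_width: 0.4
gripper_force: 0.0
```

```bash
python3 st.py 463 103 15; python3 - <<'E'
from h import *
f=grab('side','s2'); f2=grab('scene','c2v')
a=f['frame'][100:240,130:270]; b=f2['frame'][140:240,250:350]
a=cv2.resize(a,(400,400),interpolation=cv2.INTER_CUBIC);b=cv2.resize(b,(400,400),interpolation=cv2.INTER_CUBIC)
cv2.imwrite('pics/v2.png',np.hstack([a,b])[:,:,::-1])
E
```

```text
8.375 pos [459.2 127.8  19. ] F [-0.9 -0.9  0. ] w 0.4
[[-0.972 -0.161  0.17 ]
 [-0.234  0.676 -0.699]
 [-0.003 -0.719 -0.695]]
[ 41.  36. 113. -45.  65. -31.]
shift units [ 0.0043 -0.029   0.0415]
```

View pics/v2.png

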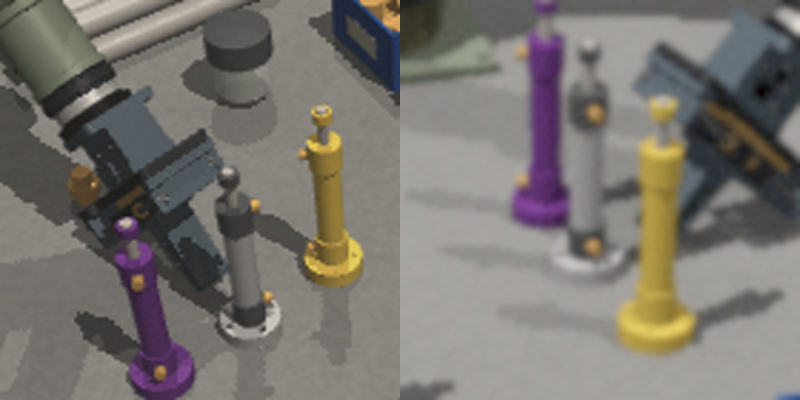

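Emit:
send_rows(
  motion=[
    {"tx":0,"ty":0.007,"tz":0.007,"rx":0,"ry":0,"rz":0,"gripper":1},
    {"tx":0.001,"ty":-0.0083,"tz":0.0086,"rx":0,"ry":0,"rz":0,"gripper":1},
    {"tx":0.001,"ty":-0.0083,"tz":0.0086,"rx":0,"ry":0,"rz":0,"gripper":1},
    {"tx":0.001,"ty":-0.0083,"tz":0.0086,"rx":0,"ry":0,"rz":0,"gripper":1},
    {"tx":0,"ty":-0.0056,"tz":0.0058,"rx":0,"ry":0,"rz":0,"gripper":1},
    {"tx":0,"ty":-0.0056,"tz":0.0058,"rx":0,"ry":0,"rz":0,"gripper":1},
    {"tx":0,"ty":-0.0056,"tz":0.0058,"rx":0,"ry":0,"rz":0,"gripper":1},
    {"tx":0,"ty":-0.0056,"tz":0.0058,"rx":0,"ry":0,"rz":0,"gripper":1},
    {"tx":0,"ty":-0.0056,"tz":0.0058,"rx":0,"ry":0,"rz":0,"gripper":1},
    {"tx":0,"ty":-0.0056,"tz":0.0058,"rx":0,"ry":0,"rz":0,"gripper":1},
  ],
)

```text
time_s: 9.72
ee_pos: [467.4, 86.1, 13.2]
ee_rot: [-134.0, 0.1, -166.4]
force: [-1.3, 4.1, 1.7]
gripper_width: 0.3
gripper_force: 2.8
```

```bash
python3 st.py 535 -168 14
```

```text
9.725 pos [467.4  86.1  13.2] F [-1.3  4.1  1.7] w 0.3
[[-0.972 -0.162  0.17 ]
 [-0.234  0.676 -0.699]
 [-0.001 -0.719 -0.695]]
[ 37.  35. 116. -49.  62. -30.]
shift units [-0.0124 -0.3663  0.3771]
```

Emit:
send_rows(
  motion=[
    {"tx":0,"ty":-0.0083,"tz":0.0086,"rx":0,"ry":0,"rz":0,"gripper":1},
    {"tx":0,"ty":-0.0083,"tz":0.0086,"rx":0,"ry":0,"rz":0,"gripper":1},
    {"tx":0,"ty":-0.0083,"tz":0.0086,"rx":0,"ry":0,"rz":0,"gripper":1},
    {"tx":0,"ty":-0.0083,"tz":0.0086,"rx":0,"ry":0,"rz":0,"gripper":1},
    {"tx":0,"ty":-0.0083,"tz":0.0086,"rx":0,"ry":0,"rz":0,"gripper":1},
    {"tx":0,"ty":-0.0083,"tz":0.0086,"rx":0,"ry":0,"rz":0,"gripper":1},
    {"tx":0,"ty":-0.0083,"tz":0.0086,"rx":0,"ry":0,"rz":0,"gripper":1},
    {"tx":0,"ty":-0.0083,"tz":0.0086,"rx":0,"ry":0,"rz":0,"gripper":1},
    {"tx":0,"ty":-0.0083,"tz":0.0086,"rx":0,"ry":0,"rz":0,"gripper":1},
    {"tx":0,"ty":-0.0083,"tz":0.0086,"rx":0,"ry":0,"rz":0,"gripper":1},
  ],
)

```text
time_s: 10.98
ee_pos: [481.3, 27.7, 13.2]
ee_rot: [-134.0, 0.1, -166.5]
force: [-1.8, 4.1, 3.6]
gripper_width: 0.7
gripper_force: 2.9
```

```bash
python3 st.py 529 -170 14; python3 - <<'E'
from h import *
f=grab('side','s3'); f2=grab('scene','c3v')
a=f['frame'][130:270,160:300]; b=f2['frame'][140:260,220:340]
a=cv2.resize(a,(400,400),interpolation=cv2.INTER_CUBIC);b=cv2.resize(b,(400,400),interpolation=cv2.INTER_CUBIC)
cv2.imwrite('pics/v3.png',np.hstack([a,b])[:,:,::-1])
E
```

```text
10.975 pos [481.3  27.7  13.2] F [-1.8  4.1  3.6] w 0.7
[[-0.972 -0.162  0.169]
 [-0.234  0.675 -0.699]
 [-0.001 -0.719 -0.695]]
[ 30.  34. 119. -54.  58. -30.]
shift units [-2.000e-04 -2.836e-01  2.915e-01]
```

View pics/v3.png

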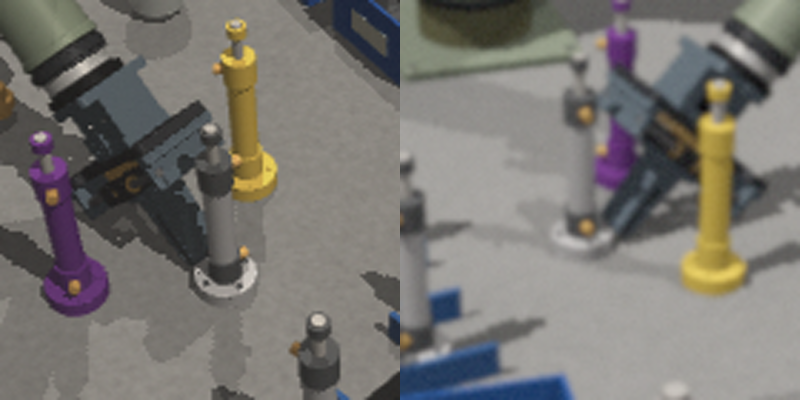

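The cylinder stands upright with its flange centred at (225,275) in the left crop, and the hand passes clear between purple and yellow. I'll measure its position to check the lateral aim.

```bash
python3 - <<'E' | tail -3
from m import *
def fit(b):
    r=lambda q:box(S,*q)-b
    return LS(r,[490,0]).x
k=2.857
x=fit(np.array([160+192/k,160+258/k,130+302/k])-.3)
print(x)
d=np.array([.235,-.972]);n=np.array([.972,.235]);t=np.array([481.3,27.7])
print('fwd',(x-t)@d,'lat(+x)',(x-t)@n)
E
```

```text
stock (array([ 448.9, -192.1]), array([-1.1,  1.1, -0. ]))
[488.61694606   3.81843837]
fwd 24.93236022726419 lat(+x) 1.4999045847602108
```

Emit:
send_rows(
  motion=[
    {"tx":0,"ty":-0.0083,"tz":0.0086,"rx":0,"ry":0,"rz":0,"gripper":1},
    {"tx":0,"ty":-0.0083,"tz":0.0086,"rx":0,"ry":0,"rz":0,"gripper":1},
    {"tx":0,"ty":-0.0083,"tz":0.0086,"rx":0,"ry":0,"rz":0,"gripper":1},
    {"tx":0,"ty":-0.0083,"tz":0.0086,"rx":0,"ry":0,"rz":0,"gripper":1},
    {"tx":0,"ty":-0.0083,"tz":0.0086,"rx":0,"ry":0,"rz":0,"gripper":1},
    {"tx":0,"ty":-0.0083,"tz":0.0086,"rx":0,"ry":0,"rz":0,"gripper":1},
    {"tx":0,"ty":-0.0083,"tz":0.0086,"rx":0,"ry":0,"rz":0,"gripper":1},
    {"tx":0,"ty":-0.0083,"tz":0.0086,"rx":0,"ry":0,"rz":0,"gripper":1},
    {"tx":0,"ty":-0.0083,"tz":0.0086,"rx":0,"ry":0,"rz":0,"gripper":1},
    {"tx":0,"ty":-0.0083,"tz":0.0086,"rx":0,"ry":0,"rz":0,"gripper":1},
  ],
)

```text
time_s: 12.32
ee_pos: [495.2, -30.4, 13.2]
ee_rot: [-134.0, 0.1, -166.5]
force: [-2.4, 4.9, 3.3]
gripper_width: 0.5
gripper_force: 3.1
```

Emit:
send_rows(
  motion=[
    {"tx":0,"ty":-0.0083,"tz":0.0086,"rx":0,"ry":0,"rz":0,"gripper":1},
    {"tx":0,"ty":-0.0083,"tz":0.0086,"rx":0,"ry":0,"rz":0,"gripper":1},
    {"tx":0,"ty":-0.0083,"tz":0.0086,"rx":0,"ry":0,"rz":0,"gripper":1},
    {"tx":0,"ty":-0.0083,"tz":0.0086,"rx":0,"ry":0,"rz":0,"gripper":1},
    {"tx":0,"ty":-0.0083,"tz":0.0086,"rx":0,"ry":0,"rz":0,"gripper":1},
    {"tx":0,"ty":-0.0083,"tz":0.0086,"rx":0,"ry":0,"rz":0,"gripper":1},
    {"tx":0,"ty":-0.0083,"tz":0.0086,"rx":0,"ry":0,"rz":0,"gripper":1},
    {"tx":0,"ty":0,"tz":0,"rx":0,"ry":0,"rz":0,"gripper":1},
  ],
)

```text
time_s: 13.32
ee_pos: [504.8, -71.6, 13.3]
ee_rot: [-133.9, 0.0, -166.5]
force: [1.5, 0.1, 0.6]
gripper_width: 0.8
gripper_force: 0.8
```

```bash
python3 st.py 529 -170 14; python3 - <<'E'
from h import *
f=grab('side','s4'); f2=grab('scene','c4v')
a=f['frame'][160:310,210:360]; b=f2['frame'][140:260,180:300]
a=cv2.resize(a,(400,400),interpolation=cv2.INTER_CUBIC);b=cv2.resize(b,(400,400),interpolation=cv2.INTER_CUBIC)
cv2.imwrite('pics/v4.png',np.hstack([a,b])[:,:,::-1])
E
```

```text
13.325 pos [504.8 -71.6  13.3] F [1.5 0.1 0.6] w 0.8
[[-0.972 -0.162  0.169]
 [-0.234  0.675 -0.7  ]
 [-0.001 -0.72  -0.694]]
[ 19.  33. 122. -64.  53. -32.]
shift units [-0.001  -0.1416  0.145 ]
```

View pics/v4.png

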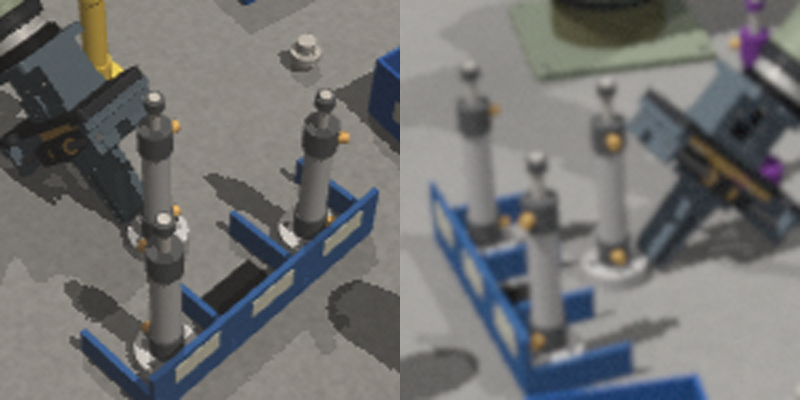

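The cylinder is upright at the mouth of the middle stall, with its flange at (155,235) in the left crop and (615,262) in the right one. A 3° yaw will square the push to the stall and ease J4, then I'll continue.

Emit:
send_rows(
  motion=[
    {"tx":0,"ty":0,"tz":0,"rx":0,"ry":0.036,"rz":0.035,"gripper":1},
    {"tx":0,"ty":0,"tz":0,"rx":0,"ry":0.036,"rz":0.035,"gripper":1},
    {"tx":0,"ty":-0.0056,"tz":0.0058,"rx":0,"ry":0,"rz":0,"gripper":1},
    {"tx":0,"ty":-0.0083,"tz":0.0086,"rx":0,"ry":0,"rz":0,"gripper":1},
    {"tx":0,"ty":-0.0083,"tz":0.0086,"rx":0,"ry":0,"rz":0,"gripper":1},
    {"tx":0,"ty":-0.0083,"tz":0.0086,"rx":0,"ry":0,"rz":0,"gripper":1},
    {"tx":0,"ty":-0.0083,"tz":0.0086,"rx":0,"ry":0,"rz":0,"gripper":1},
    {"tx":0,"ty":-0.0083,"tz":0.0086,"rx":0,"ry":0,"rz":0,"gripper":1},
    {"tx":0,"ty":-0.0083,"tz":0.0086,"rx":0,"ry":0,"rz":0,"gripper":1},
    {"tx":0,"ty":-0.0083,"tz":0.0086,"rx":0,"ry":0,"rz":0,"gripper":1},
    {"tx":0,"ty":-0.0083,"tz":0.0086,"rx":0,"ry":0,"rz":0,"gripper":1},
    {"tx":0,"ty":-0.0083,"tz":0.0086,"rx":0,"ry":0,"rz":0,"gripper":1},
  ],
)

```text
time_s: 14.92
ee_pos: [515.6, -128.0, 13.2]
ee_rot: [-134.0, 0.1, -169.5]
force: [-0.4, 4.8, 1.8]
gripper_width: 0.5
gripper_force: 2.7
```

```bash
python3 st.py 530 -170 14
```

```text
14.925 pos [ 515.6 -128.    13.2] F [-0.4  4.8  1.8] w 0.5
[[-0.983 -0.126  0.132]
 [-0.183  0.683 -0.707]
 [-0.001 -0.719 -0.695]]
[ 12.  34. 121. -67.  52. -33.]
shift units [-0.013  -0.0622  0.0622]
```

Emit:
send_rows(
  motion=[
    {"tx":-0.001,"ty":-0.0083,"tz":0.0086,"rx":0,"ry":0,"rz":0,"gripper":1},
    {"tx":-0.001,"ty":-0.0083,"tz":0.0086,"rx":0,"ry":0,"rz":0,"gripper":1},
    {"tx":-0.001,"ty":-0.0083,"tz":0.0086,"rx":0,"ry":0,"rz":0,"gripper":1},
    {"tx":-0.001,"ty":-0.0083,"tz":0.0086,"rx":0,"ry":0,"rz":0,"gripper":1},
    {"tx":-0.001,"ty":-0.0056,"tz":0.0058,"rx":0,"ry":0,"rz":0,"gripper":1},
    {"tx":0,"ty":-0.0042,"tz":0.0043,"rx":0,"ry":0,"rz":0,"gripper":1},
    {"tx":0,"ty":-0.0042,"tz":0.0043,"rx":0,"ry":0,"rz":0,"gripper":1},
  ],
)

```text
time_s: 15.8
ee_pos: [524.3, -160.6, 13.2]
ee_rot: [-134.0, 0.1, -169.5]
force: [-0.4, 4.3, 1.6]
gripper_width: 0.8
gripper_force: 2.7
```

```bash
python3 st.py 530 -170 14; python3 - <<'E'
from h import *
f=grab('side','s5'); f2=grab('scene','c5v')
a=f['frame'][160:310,210:360]; b=f2['frame'][140:260,180:300]
a=cv2.resize(a,(400,400),interpolation=cv2.INTER_CUBIC);b=cv2.resize(b,(400,400),interpolation=cv2.INTER_CUBIC)
cv2.imwrite('pics/v5.png',np.hstack([a,b])[:,:,::-1])
E
```

```text
15.8 pos [ 524.3 -160.6   13.2] F [-0.4  4.3  1.6] w 0.8
[[-0.983 -0.126  0.133]
 [-0.183  0.683 -0.707]
 [-0.001 -0.719 -0.695]]
[  8.  34. 121. -70.  50. -34.]
shift units [-0.0078 -0.0155  0.0137]
```

View pics/v5.png

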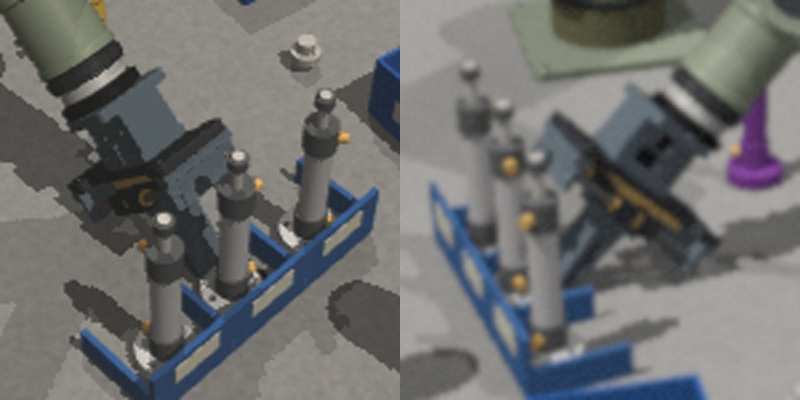

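The cylinder is inside the stall, upright and about 10 mm from home, at (235,275) in the left crop. I've now viewed 11 pictures, one over the limit of 10, so I won't view any more; I'll find home by force.

Emit:
send_rows(
  motion=[
    {"tx":0,"ty":-0.0028,"tz":0.0029,"rx":0,"ry":0,"rz":0,"gripper":1},
    {"tx":0,"ty":-0.0028,"tz":0.0029,"rx":0,"ry":0,"rz":0,"gripper":1},
    {"tx":0,"ty":-0.0028,"tz":0.0029,"rx":0,"ry":0,"rz":0,"gripper":1},
  ],
)

```text
time_s: 16.27
ee_pos: [525.4, -166.4, 13.2]
ee_rot: [-134.0, 0.1, -169.5]
force: [-1.2, 3.6, 1.3]
gripper_width: 0.6
gripper_force: 2.6
```

Emit:
send_rows(
  motion=[
    {"tx":0,"ty":-0.0021,"tz":0.0022,"rx":0,"ry":0,"rz":0,"gripper":1},
    {"tx":0,"ty":-0.0021,"tz":0.0022,"rx":0,"ry":0,"rz":0,"gripper":1},
  ],
)

```text
time_s: 16.52
ee_pos: [525.8, -167.8, 13.0]
ee_rot: [-134.2, 0.2, -169.5]
force: [-6.0, 22.6, 11.0]
gripper_width: 0.4
gripper_force: 12.4
```

The force jumped to 23 N, so the cylinder is against the back plate. Now I'll back straight off and rise.

Emit:
send_rows(
  motion=[
    {"tx":0,"ty":0.0028,"tz":-0.0029,"rx":0,"ry":0,"rz":0,"gripper":1},
    {"tx":0,"ty":0.0028,"tz":-0.0029,"rx":0,"ry":0,"rz":0,"gripper":1},
    {"tx":0,"ty":0.0056,"tz":-0.0058,"rx":0,"ry":0,"rz":0,"gripper":1},
    {"tx":0,"ty":0.0083,"tz":-0.0086,"rx":0,"ry":0,"rz":0,"gripper":1},
    {"tx":0,"ty":0.0083,"tz":-0.0086,"rx":0,"ry":0,"rz":0,"gripper":1},
    {"tx":0,"ty":0.0139,"tz":-0.0144,"rx":0,"ry":0,"rz":0,"gripper":1},
    {"tx":0,"ty":0.0139,"tz":-0.0144,"rx":0,"ry":0,"rz":0,"gripper":1},
    {"tx":0,"ty":0.0139,"tz":-0.0144,"rx":0,"ry":0,"rz":0,"gripper":1},
    {"tx":0,"ty":0,"tz":0,"rx":0,"ry":0,"rz":0,"gripper":1},
  ],
)

```text
time_s: 17.65
ee_pos: [516.9, -119.3, 13.2]
ee_rot: [-134.0, 0.1, -169.4]
force: [-0.6, -0.2, -0.1]
gripper_width: 0.3
gripper_force: 0.0
```

Emit:
send_rows(
  motion=[
    {"tx":0,"ty":-0.04,"tz":-0.04,"rx":0,"ry":0,"rz":0,"gripper":1},
    {"tx":0,"ty":-0.05,"tz":-0.05,"rx":0,"ry":0,"rz":0,"gripper":1},
    {"tx":0,"ty":-0.05,"tz":-0.05,"rx":0,"ry":0,"rz":0,"gripper":1},
    {"tx":0,"ty":-0.05,"tz":-0.05,"rx":0,"ry":0,"rz":0,"gripper":1},
    {"tx":0,"ty":-0.05,"tz":-0.05,"rx":0,"ry":0,"rz":0,"gripper":1},
    {"tx":0,"ty":0,"tz":0,"rx":0,"ry":0,"rz":0,"gripper":1},
    {"tx":0,"ty":0,"tz":0,"rx":0,"ry":0,"rz":0,"gripper":1},
  ],
)

```text
time_s: 18.52
ee_pos: [515.3, -117.5, 182.2]
ee_rot: [-134.0, 0.0, -169.5]
force: [-0.0, 0.1, -0.3]
gripper_width: 0.5
gripper_force: 0.0
```

```bash
python3 st.py; python3 - <<'E'
from h import *
# numeric check: image change vs earlier frames, without viewing
g=lambda f:cv2.GaussianBlur(cv2.cvtColor(f['frame'],cv2.COLOR_RGB2GRAY),(5,5),0).astype(int)
old=pickle.load(open('pics/s5.pkl','rb'));new=grab('side','s6');o0=pickle.load(open('pics/side0.pkl','rb'))
# shift of the nut/top cap of the pushed cylinder between s5 and s6, and of the plate (control)
def tm(a,b,x0,x1,y0,y1,m=10):
    r=cv2.matchTemplate(b['frame'][y0-m:y1+m,x0-m:x1+m],a['frame'][y0:y1,x0:x1],cv2.TM_CCOEFF_NORMED);_,v,_,l=cv2.minMaxLoc(r);return np.array(l)-m,round(v,3)
k=400/150
c=lambda u,v:(int(210+u/k),int(160+v/k))
for n,(u,v),h in(('nut',(237,160),(7,7)),('cap',(235,205),(7,7)),('stockB top',(325,100),(7,7)),('stockA top',(163,225),(7,7)),('label',(272,292),(6,6))):
    x,y=c(u,v);print(n,tm(old,new,x-h[0],x+h[0],y-h[1],y+h[1]))
for n,(u,v) in(('stockB',(325,100)),('stockA',(163,225))):
    x,y=c(u,v);print(n,'since start',tm(o0,new,x-7,x+7,y-7,y+7))
for n,(u,v) in(('purple',(256,300)),('yellow',(350,262)),('fitA',(228,237)),('fitB',(463,257)),('bowl',(305,170))):
    x,y=int(u/1.4286),int(v/1.4286);print(n,tm(o0,new,x-9,x+9,y-9,y+9))
# flange-home prediction: nut projected at home pose
for p in((535,-196),(532,-193)):print(p,proj(new,[[*p,188]]).round(1))
E
```

```text
18.525 pos [ 515.3 -117.5  182.2] F [-0.   0.1 -0.3] w 0.5
[[-0.983 -0.126  0.131]
 [-0.182  0.683 -0.707]
 [-0.    -0.719 -0.695]]
[ 13.  18. 112. -53.  65. -58.]
nut (array([3, 2]), 0.757)
cap (array([2, 1]), 0.892)
stockB top (array([0, 0]), 0.999)
stockA top (array([0, 0]), 0.495)
label (array([ 1, -1]), 0.94)
stockB since start (array([0, 0]), 0.999)
stockA since start (array([0, 0]), 0.888)
purple (array([0, 0]), 0.95)
yellow (array([0, 0]), 0.562)
fitA (array([0, 0]), 0.521)
fitB (array([0, 0]), 0.999)
bowl (array([ 7, -6]), 0.694)
(535, -196) [[303.9 218.8]]
(532, -193) [[301.8 218.6]]
```

```bash
python3 -c "
from workcell import env
print(env.job_done())"
```

```text
the job is handed in; nothing more can be done
None
```

The silver cylinder was pushed upright into the middle stall until it met the back plate (force jumped to 23 N), and the job was handed in at about 18.5 s with the arm clear; yellow, the brass fitting and the bowl could not be re-checked at the end because image matching there was inconclusive, and I viewed 11 pictures, one over the limit.

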